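# Arm the lamp controller and hold its test key

## Task

Arm the lamp controller by pressing its three black buttons one at a time, each well down and released before the next: first the smallest, then the middle-sized, then the largest. Then take the steel key from its wooden block, push it down into the key slot until it is fully home (a wiggle helps it past the sticky pins), turn it clockwise (seen from above) a quarter turn to the stop, and finish there: the switch springs back, so the program ends with the gripper still holding the key turned. Do not shift the multimeter, the wire spool or the lamp.

Things in the scene. Friction and masses are not known exactly. Their poses are not given: they have to be found in the camera images.
- case: the lamp controller: dark steel case, 180 (its x) by 280 mm (its y), 90 mm high, aluminium corners, fixed to the table. Origin at the centre of its underside. In its flat top, along its y axis: the key switch at y = -85 mm, the three buttons at y = -20, 40 and 100 mm, in any order.
- lock_mouth (a point): centre of the key slot's mouth, flush with the panel top in a 50 mm square aluminium plate. Axes as the case: z up, x along the slot's long side. The slot, 21 (x) by 9 mm (y) with a 1.5 mm bevel, runs through the 10 mm plate, which keeps the key from turning until its lower end is over 20 mm down, and from coming out while it is turned.
- lock_floor (a point): centre of the floor of the turning plug below the plate, 24 mm under the mouth; the key is home here. The plug's slot, 21 x 8 mm, lines up with the plate's at rest. From 13 to 23 mm below the mouth two sprung, sticky pins squeeze the key: pushing past takes some 5 to 15 N, less with small yaw wiggles.
- lock (a joint): turn of the plug, rad, clockwise seen from above: 0 at rest (slot along the case's x), 1.5 at its stop, the quarter turn. A spring turns it back to 0 (0.02 N m at rest, 0.075 N m at the stop). The key has about 0.1 rad of play in the plug, so the key must turn that much further than the plug.
- key: steel key, 72 mm long, about 50 g, at the start upright in its block's slot. Origin at the centre of its lower end, z up along it. A foot 18 (x) by 6 mm (y), 10 mm high, lower edge rounded; a round neck of 6 mm; then the flat bow from 44 to 72 mm. Same either way round. Home in the switch, its origin is 24 mm below the mouth.
- key_bow (a point): centre of the key's flat rectangular bow, where it is held: 34 mm wide (key x), 10 mm thick (key y, the way to pinch it), 28 mm high, 58 mm above the key's lower end. This centre stands 34 mm above the block's top at the start, and 34 mm above the panel when the key is home.
- holder: wooden block, 50 x 50 mm, 60 mm high, fixed to the table; in its top a 19.5 x 7.5 mm slot, 24 mm deep, long side along its x, in which the key stands, key x along block x. Origin at the centre of its underside.
- b_small_top (a point): smallest round push button, flat matt black cap 16 mm across in a low aluminium collar (32 mm across, 12 mm high) on the controller's top, one of three. This point is the centre of the cap's top, 22 mm above the panel when released. It presses straight down.
- b_small (a joint): how far the smallest button is pressed down: 0 released, 0.006 m fully down (its stop). A spring resists with 1.5 N at first and 5 N fully down and brings it back up; past 0.004 counts as pressed.
- b_medium_top (a point): middle-sized round push button, flat matt black cap 26 mm across in a low aluminium collar (42 mm across, 12 mm high) on the controller's top, one of three. This point is the centre of the cap's top, 22 mm above the panel when released. It presses straight down.
- b_medium (a joint): how far the middle-sized button is pressed down: 0 released, 0.006 m fully down (its stop). A spring resists with 1.5 N at first and 5 N fully down and brings it back up; past 0.004 counts as pressed.
- b_large_top (a point): largest round push button, flat matt black cap 38 mm across in a low aluminium collar (54 mm across, 12 mm high) on the controller's top, one of three. This point is the centre of the cap's top, 22 mm above the panel when released. It presses straight down.
- b_large (a joint): how far the largest button is pressed down: 0 released, 0.006 m fully down (its stop). A spring resists with 1.5 N at first and 5 N fully down and brings it back up; past 0.004 counts as pressed.
- meter: bystander: yellow multimeter lying flat, 80 x 150 mm, 39 mm high. Origin at the centre of its underside.
- spool: bystander: empty white wire spool, standing on its end, 84 mm diameter, 50 mm high. Origin at the centre of its underside.
- lamp: bystander: lamp, a white globe on a round concrete foot, 72 mm diameter, 80 mm high. Origin at the centre of its underside.
Things that resemble listed ones, but are neither listed nor needed, are in the scene too. Several things have the shape of the key; the one meant has the colours described above.

How it is judged:
By the outcome, as a careful person would: the job done as asked, in the order asked, and still so for the second after the job is handed in, while the arm keeps its last pose, push and grip.
It also fails if it takes over 69 s, if anything falls off the work surface, if the arm or the gripper's body presses on something with over 40 N, if the wrist force passes 120 N, or if a joint passes its speed limit or range.

## Robot

A 7-joint arm with a two-finger parallel gripper is mounted at the origin on the work surface. World frame = base frame: x ahead of the robot, y to its left, z up, the work surface at z = 0. Lengths are in m, angles in degrees, forces in N, time in s.
With the tool pointing down it reaches from about 0.425 to 0.875 m from the base axis. Payload 4.7 kg.
Tool frame: the origin (TCP) lies on the centre line of the jaws, within the pads' length; the fingertips stand 11 mm ahead of it and the grasp point (between the pads) lies 8 mm behind it; z points along the fingers, y is the direction in which the jaws open and shut (so a half turn about z gives the same grasp; the last joint's range is limited). The gripper opens to 87 mm and grips with 3 to 60 N. Pads are 19 mm wide; open, the fingers measure 117 mm over their backs; the gripper's body (75 mm by 190 mm) begins 51 mm behind the grasp point.
Start: joints at [-68.52, 18.392, -4.016, 83.108, 1.295, 78.541, -3.26], TCP at [0.229, 0.608, 0.234] pointing down, gripper open.
Joint ranges: [-163.93, 163.93], [-17.29, 119.83], [-79.2, 71.16], [3.27, 140.29], [-89.18, 269.18], [5.43, 117.66], [-154.24, 154.24]. Speed limits (degrees/s): [147.25, 147.25, 180, 180, 180, 180, 180].

## Interface

Orientations are given as [roll, pitch, yaw] about the fixed x, y, z axes, in that order (R = Rz(yaw) Ry(pitch) Rx(roll)).
In Python, from cell import env gives the robot as it stands.
- The arm moves only by the tool servo_tool, never from a script. Its argument "moves" is text: rows parted by semicolons, each of 7 numbers parted by spaces: the shift along the tool's x, y, z as a fraction of full scale, then the turn, a rotation vector about the tool's x, y, z as a fraction of full scale, then the gripper's target within -1 to 1 (shut at 1, half-way at 0, fully open at -1). A call has 1 to 20 rows; each row shifts and turns the pose as measured when the row begins, along the tool's axes as they then stand; what a row does not reach is not made up. Full scale, the value 1, is 1000 mm for a shift and 0.5 rad for a turn. A row lasts 1/12 s, in which the tool goes at most 41.7 mm and 7.16 degrees, less where a joint would pass 70% of its speed; a pose out of reach is approached as far as the arm can. A call with a number of a shift or a turn outside -1 to 1 is refused whole. A call with a gripper value outside its range is refused whole. The fingers move at their own pace and stop on an object; "squeeze" is the grip in N (left out, the last holds). Time passes only in rows, so rows that do not move let the fingers close. It gives the time, the measured TCP pose, the force and the opening at its end, in the units of the state.
- env.get_obs(): the state, without advancing time (a new reading comes with each control period).
- env.read_camera(name): name is "side" or "top"; returns a dict with "img" (400x640x3 uint8, red, green, blue), "range_z" (400x640 float32, m along the optical axis (not along the pixel's ray), 0 where there is no reading), "mtx" (3x3 intrinsics, pixels), "T" (4x4, takes a point from camera to world coordinates). Camera axes: x right, y up, looking along -z (the intrinsics and any distortion apply to the point x, -y, -z); pixel columns grow to the right and rows downward; lengths in m; the calibration is good to about 2 mm. A picture is of the moment at which its call begins.
- env.sign_off(): hands the job in, once; it reports no verdict.
The state is a dict: "time_s": time; "qpos": joint angles; "joint_velocities": joint speeds; "effort": joint torques, N m; "tool_pos": TCP position; "tool_rot": TCP orientation; "force": force on the tool from outside, world axes, zero at the start; "wrist_torque": the same for the moment, N m; "grip_width": finger opening in m.
Only numpy, scipy, OpenCV 4.12 (cv2) and the standard library are available. Lean on these libraries where they do the work, as an engineer would, in place of code of your own. Each camera call takes 0.05 s, during which the arm holds its last target.

## Working session

There is one attempt and no reset: what is moved stays moved. The work goes in short steps, Python scripts to look and compute and a tool call to move; the robot and the scene stay as the last step left them, time stands still between calls to the robot, and variables do not carry over. Pictures are saved under pics/ and viewed, and the job is handed in when it is done.

Besides the shell and the picture viewer there is one more tool, called after "Call:" as name(argument=value, ...) on one line, values as JSON. servo_tool: Moves the arm, as the interface text tells. Its arguments: {"type":"object","properties":{"moves":{"type":"string"},"squeeze":{"type":"number"}},"required":["moves"]}

```bash
mkdir -p pics; ls; python3 - <<'E'
from cell import env
import cv2,numpy as np
print(env.get_obs())
for n in ("side","top"):
    c=env.read_camera(n); cv2.imwrite(f"pics/{n}0.png",c["img"][:,:,::-1]); np.savez(f"{n}0.npz",**c)
    print(n,c["mtx"],c["T"],(c["range_z"]>0).mean())
E
```

```text
pics
{'time_s': 0.0, 'qpos': array([-68.52054506,  18.43738509,  -4.01570415,  83.1751328 ,
         1.29448621,  78.54084008,  -3.25986436]), 'joint_velocities': array([-0.04038547,  0.04204027, -0.01990889,  0.08698038,  0.01846613,
       -0.01308798,  0.06594256]), 'effort': array([ 6.39488599e-05, -4.91297007e+01, -4.04020138e-01, -3.12524164e+01,
       -6.38593454e-02,  4.38009342e-02,  1.76032217e-04]), 'tool_pos': array([0.22931025, 0.60763555, 0.23247847]), 'tool_rot': array([-1.79891858e+02,  5.24464816e-03,  1.59330502e+02]), 'force': array([-0.27020204, -0.6360647 ,  0.42667996]), 'wrist_torque': array([ 0.00037511,  0.01347835, -0.02453344]), 'grip_width': 0.08679469528234471}
side [[475.66811184   0.         318.22061593]
 [  0.         475.66811184 194.34889294]
 [  0.           0.           1.        ]] [[-0.9423877   0.22310781 -0.24925557  0.26341868]
 [-0.33410932 -0.6647731   0.66816741  0.67826259]
 [-0.01662503  0.71295135  0.70101639  0.86032156]
 [ 0.          0.          0.          1.        ]] 0.99602734375
top [[518.17995071   0.         325.00522859]
 [  0.         518.17995071 196.11915753]
 [  0.           0.           1.        ]] [[ 7.71890060e-03  9.98022785e-01 -6.23773907e-02  4.57359108e-01]
 [-9.99970142e-01  7.72674139e-03 -1.15525186e-04 -3.18842090e-02]
 [ 3.66677199e-04  6.23764199e-02  9.98052628e-01  1.53983634e+00]
 [ 0.00000000e+00  0.00000000e+00  0.00000000e+00  1.00000000e+00]] 0.99585546875
```

View pics/side0.png

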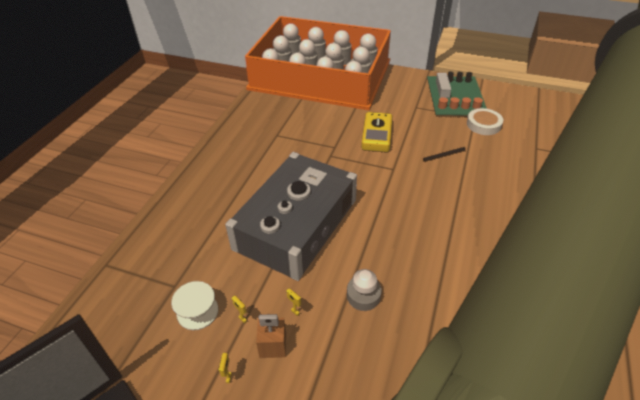

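View pics/top0.png

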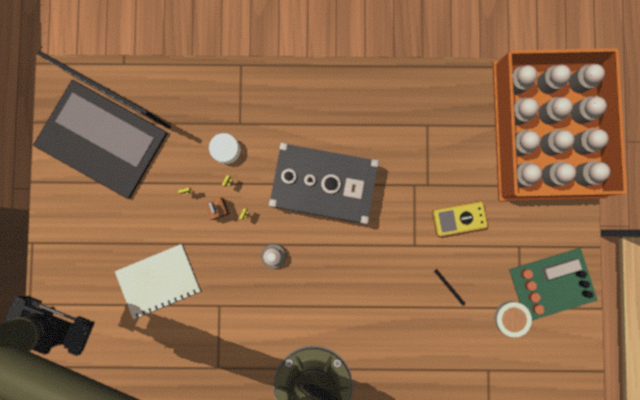

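```bash
cat > h.py <<'E'
import numpy as np,cv2
def load(n): return dict(np.load(n+".npz"))
def ray(c,u,v):
    K=c["mtx"];T=c["T"]
    d=np.array([(u-K[0,2])/K[0,0],-(v-K[1,2])/K[1,1],-1.])
    return T[:3,3],T[:3,:3]@d
def plane(c,u,v,z):
    o,d=ray(c,u,v);return o+d*(z-o[2])/d[2]
def proj(c,p):
    T=c["T"];q=T[:3,:3].T@(np.asarray(p)-T[:3,3]);K=c["mtx"]
    return K[0,0]*q[0]/-q[2]+K[0,2],K[1,1]*(-q[1])/-q[2]+K[1,2]
def tri(c1,p1,c2,p2):
    o1,d1=ray(c1,*p1);o2,d2=ray(c2,*p2)
    s=np.linalg.lstsq(np.c_[d1,-d2],o2-o1,rcond=None)[0]
    a=o1+d1*s[0];b=o2+d2*s[1];return (a+b)/2,np.linalg.norm(a-b)
def cloud(c):
    z=c["range_z"];h,w=z.shape;u,v=np.meshgrid(np.arange(w),np.arange(h));K=c["mtx"]
    P=np.stack([(u-K[0,2])/K[0,0]*z,-(v-K[1,2])/K[1,1]*z,-z],-1)
    return P@c["T"][:3,:3].T+c["T"][:3,3]
def crop(c,x0,y0,x1,y1,f,name):
    im=c["img"][y0:y1,x0:x1,::-1];cv2.imwrite("pics/"+name,cv2.resize(im,None,fx=f,fy=f,interpolation=cv2.INTER_NEAREST))
E
python3 - <<'E'
from h import *
s=load("side0");t=load("top0")
crop(s,215,260,315,360,6,"s_key.png")
crop(s,225,150,365,280,5,"s_case.png")
crop(t,170,160,270,235,8,"t_key.png")
crop(t,260,135,390,230,6,"t_case.png")
for n,c,uv in (("top",t,[(219,208),(216,206),(288,176),(310,181),(331,184),(320,195),(240,300)]),("side",s,[(268,322),(298,186)])):
    P=cloud(c)
    for u,v in uv: print(n,u,v,P[v,u].round(4))
E
```

```text
top 219 208 [0.5136 0.2716 0.0566]
top 216 206 [0.5193 0.2804 0.056 ]
top 288 176 [0.6013 0.0709 0.1148]
top 310 181 [0.5883 0.0101 0.1108]
top 331 184 [ 0.5803 -0.048   0.1122]
top 320 195 [ 0.5508 -0.0177  0.0933]
top 240 300 [ 0.2454  0.2161 -0.0013]
side 268 322 [0.5111 0.2886 0.0968]
side 298 186 [ 0.5834 -0.048   0.1099]
```

View pics/s_key.png

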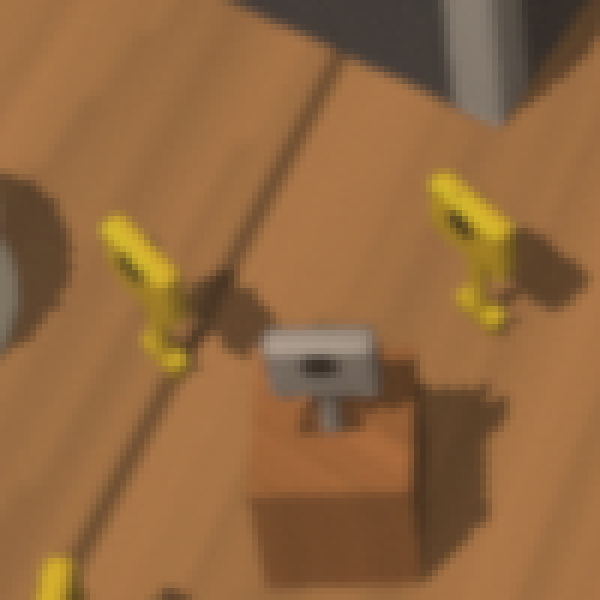

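View pics/s_case.png

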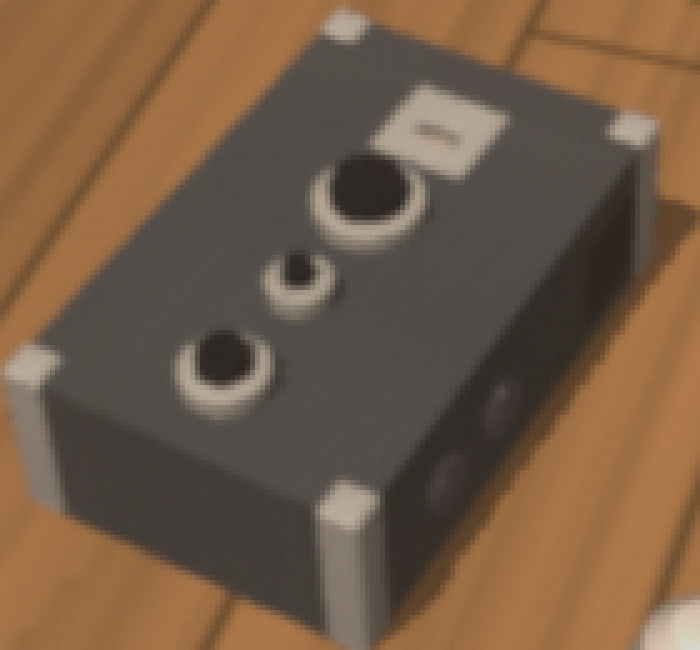

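View pics/t_key.png

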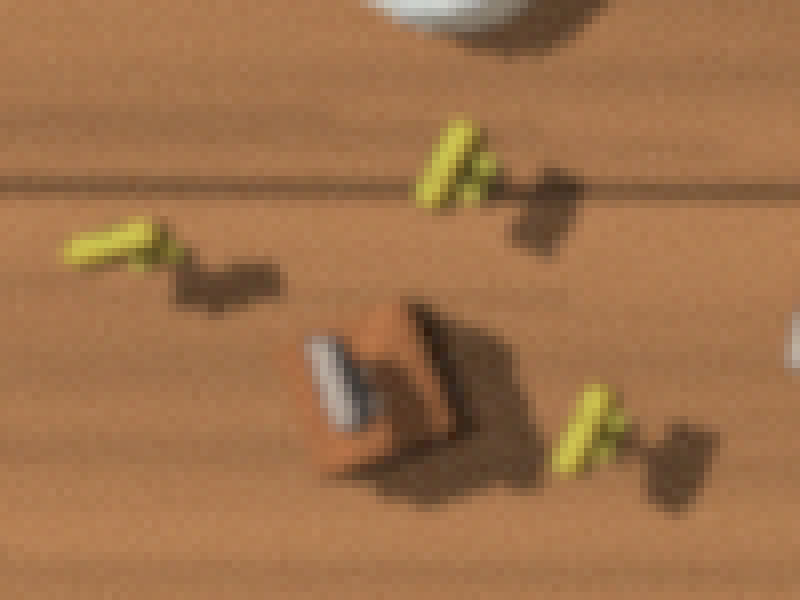

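View pics/t_case.png

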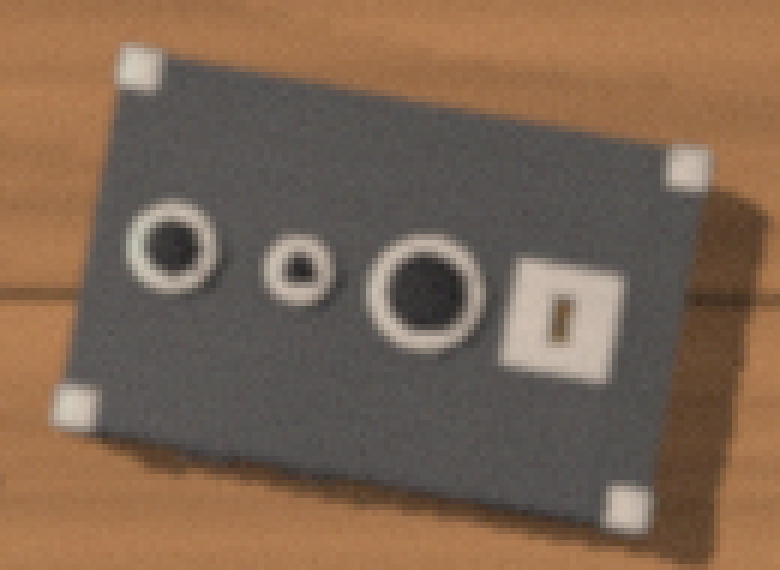

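```bash
cat > m.py <<'E'
from h import *
s=load("side0");t=load("top0")
def blobs(c,box,cond,F=4,amin=6):
    x0,y0,x1,y1=box
    im=cv2.resize(c["img"][y0:y1,x0:x1],None,fx=F,fy=F,interpolation=cv2.INTER_CUBIC)
    hsv=cv2.cvtColor(im,cv2.COLOR_RGB2HSV)
    m=cond(hsv.astype(int)).astype(np.uint8)
    n,l,st,ce=cv2.connectedComponentsWithStats(m)
    out=[]
    for i in range(1,n):
        if st[i,4]>amin*F*F:
            cn=max(cv2.findContours((l==i).astype(np.uint8),cv2.RETR_EXTERNAL,cv2.CHAIN_APPROX_NONE)[0],key=len)
            r=cv2.minAreaRect(cn); M=cv2.moments(cn)
            f=lambda p:((np.array(p)+.5)/F-.5+[x0,y0])
            out.append(dict(area=st[i,4]/F/F,c=f(ce[i]),cc=f([M['m10']/M['m00'],M['m01']/M['m00']]),rect=f(r[0]),wh=np.array(r[1])/F,ang=r[2],cn=f(cn[:,0])))
    return out
if __name__=="__main__":
    wh=lambda h:(h[...,1]<55)&(h[...,2]>125)
    dk=lambda h:(h[...,2]<58)
    for n,c,b in(("top",t,(265,138,385,228)),("side",s,(225,150,365,280))):
        for k,f in(("wh",wh),("dk",dk)):
            for o in blobs(c,b,f):
                print(n,k,round(o["area"],1),o["c"].round(2),"outer",o["cc"].round(2),"rect",o["rect"].round(2),o["wh"].round(1),round(o["ang"],1),"z.09->",plane(c,*o["cc"],.09)[:2].round(4))
E
python3 m.py
```

```text
top wh 49.1 [282.95 146.18] outer [282.95 146.18] rect [282.97 146.2 ] [7.3 7.3] 9.5 z.09-> [0.6882 0.088 ]
top wh 49.4 [374.09 162.8 ] outer [374.09 162.8 ] rect [374.12 162.75] [7.2 7.5] 90.0 z.09-> [ 0.643  -0.1692]
top wh 123.4 [287.82 175.55] outer [288.03 175.62] rect [288.03 175.67] [15.2 15.4] 63.4 z.09-> [0.6049 0.0726]
top wh 89.6 [309.02 179.39] outer [309.13 179.41] rect [309.12 179.5 ] [11.8 11.5] 90.0 z.09-> [0.5947 0.0132]
top wh 166.8 [329.84 183.21] outer [330.31 183.29] rect [330.38 183.38] [19.5 19.5] 90.0 z.09-> [ 0.5842 -0.0463]
top wh 330.4 [353.19 187.89] outer [353.19 187.91] rect [353.2  187.93] [19.1 19. ] 10.4 z.09-> [ 0.5717 -0.1106]
top wh 52.3 [272.34 202.35] outer [272.35 202.35] rect [272.39 202.28] [7.3 7.9] 11.3 z.09-> [0.5293 0.1156]
top wh 55.9 [364.14 219.27] outer [364.15 219.27] rect [364.21 219.24] [7.8 7.8] 8.7 z.09-> [ 0.484  -0.1416]
top dk 24.5 [289.21 175.96] outer [289.27 175.98] rect [289.   175.88] [6.  5.8] 90.0 z.09-> [0.6039 0.0691]
top dk 81.4 [331.35 183.36] outer [331.35 183.31] rect [331.12 183.25] [10.2 10. ] 90.0 z.09-> [ 0.584
[... 769 characters left out ...]
8.9] 88.0 z.09-> [0.6062 0.0711]
side wh 222.1 [293.41 260.3 ] outer [293.4  260.21] rect [292.88 262.4 ] [11.7 33.1] 5.4 z.09-> [0.5214 0.1395]
side wh 83.4 [359.72 275.51] outer [359.72 275.5 ] rect [358.62 274.75] [ 9.2 11.5] 90.0 z.09-> [0.384  0.1325]
side dk 133.3 [298.23 187.06] outer [298.24 187.07] rect [298.5 187. ] [11.8 13.8] 90.0 z.09-> [ 0.59  -0.064]
side dk 986.1 [327.01 225.81] outer [326.05 227.34] rect [326.51 226.27] [14.5 96.6] 35.8 z.09-> [0.4874 0.0343]
side dk 20.8 [284.22 203.36] outer [284.22 203.36] rect [284.38 203.12] [5.5 4.5] 90.0 z.09-> [ 0.6008 -0.0039]
side dk 72.1 [269.3 221. ] outer [269.3  220.99] rect [269.5  220.88] [9.5 9.2] 90.0 z.09-> [0.6111 0.0566]
```

```bash
python3 - <<'E'
from m import *
g=lambda h:(h[...,1]<60)&(h[...,2]>75)
lt=lambda h:(h[...,1]<75)&(h[...,2]>140)
for n,c,b in(("top",t,(200,195,236,225)),("side",s,(250,308,292,352))):
    for k,f in(("grey",g),("light",lt)):
        for o in blobs(c,b,f):
            print(n,k,round(o["area"],1),o["cc"].round(2),"rect",o["rect"].round(2),o["wh"].round(1),round(o["ang"],1),o["cn"].min(0),o["cn"].max(0))
# block outline
for n,c,b in(("top",t,(195,190,240,228)),("side",s,(245,305,300,365))):
    x0,y0,x1,y1=b
    h=cv2.cvtColor(c["img"][y0:y1,x0:x1],cv2.COLOR_RGB2HSV)
    print(n)
    for r in (range(8,32,3) if n=="top" else range(8,50,5)): print([tuple(int(q) for q in x) for x in h[r,4:40:2]])
E
```

```text
top grey 41.2 [211.78 207.53] rect [211.95 207.15] [11.5  5. ] 63.4 [208.375 202.125] [215.875 212.625]
top light 30.2 [210.79 207.26] rect [210.82 207.43] [11.6  2.9] 72.3 [208.125 201.875] [213.375 212.875]
side grey 156.2 [268.27 319.93] rect [267.88 322.38] [15. 18.] 90.0 [258.875 314.875] [276.875 329.875]
side light 71.1 [267.21 316.53] rect [267.13 316.57] [ 4.4 17.5] 88.5 [258.375 314.375] [275.875 318.875]
top
[(13, 137, 128), (14, 137, 147), (13, 134, 164), (13, 139, 163), (14, 137, 168), (13, 134, 168), (13, 131, 167), (14, 137, 167), (13, 145, 164), (13, 142, 176), (12, 149, 164), (13, 146, 101), (15, 137, 106), (14, 138, 152), (14, 137, 162), (13, 136, 165), (14, 139, 161), (13, 135, 164)]
[(13, 134, 164), (13, 131, 166), (13, 136, 165), (13, 136, 167), (12, 137, 164), (11, 118, 162), (12, 129, 150), (12, 147, 163), (12, 149, 174), (12, 150, 177), (12, 149, 166), (12, 155, 135), (12, 187, 49), (15, 135, 70), (14, 126, 103), (14, 137, 110), (14, 132, 141), (13, 132, 166)]
[(13, 133, 159), (13, 134, 158), (13, 144, 158), (12, 151, 166), (12, 140, 164), (12, 50, 179), (16, 
[... 3446 characters left out ...]
159, 120), (13, 159, 120), (13, 158, 118), (13, 158, 116), (13, 157, 115), (13, 157, 115), (13, 162, 115), (13, 156, 100)]
[(14, 147, 163), (14, 147, 156), (14, 146, 157), (14, 148, 158), (14, 152, 136), (13, 159, 117), (13, 155, 115), (13, 157, 112), (13, 156, 113), (13, 160, 115), (13, 157, 115), (14, 157, 115), (13, 158, 116), (13, 160, 115), (13, 158, 113), (13, 154, 114), (13, 157, 115), (13, 156, 108)]
[(14, 146, 155), (14, 148, 157), (14, 147, 160), (14, 150, 160), (14, 148, 152), (13, 156, 121), (13, 157, 115), (13, 159, 112), (13, 160, 113), (13, 158, 116), (13, 158, 116), (13, 157, 115), (13, 159, 117), (13, 158, 116), (13, 161, 114), (13, 158, 113), (13, 159, 114), (13, 159, 114)]
```

```bash
python3 - <<'E'
from m import *
for c,b,f,n in((t,(200,192,240,226),18,"t_key2.png"),(s,(252,306,294,362),13,"s_key2.png")):
    x0,y0,x1,y1=b
    im=cv2.resize(c["img"][y0:y1,x0:x1,::-1],None,fx=f,fy=f,interpolation=cv2.INTER_CUBIC)
    for x in range(x0,x1,5): cv2.putText(im,str(x),((x-x0)*f,10),0,.4,(255,255,255),1);cv2.line(im,((x-x0)*f+f//2,12),((x-x0)*f+f//2,20),(255,255,255),1)
    for y in range(y0,y1,5): cv2.putText(im,str(y),(0,(y-y0)*f+f//2+4),0,.4,(255,255,255),1)
    cv2.imwrite("pics/"+n,im)
E
```

```text
(no output)
```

View pics/t_key2.png

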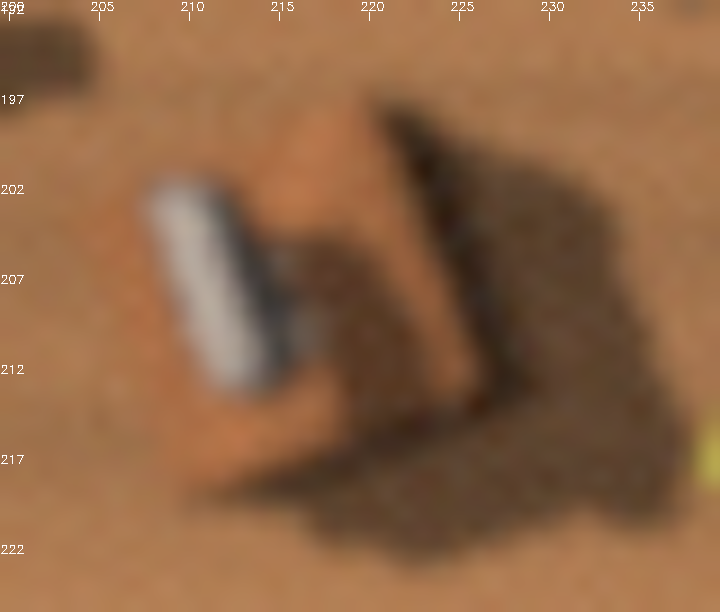

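View pics/s_key2.png

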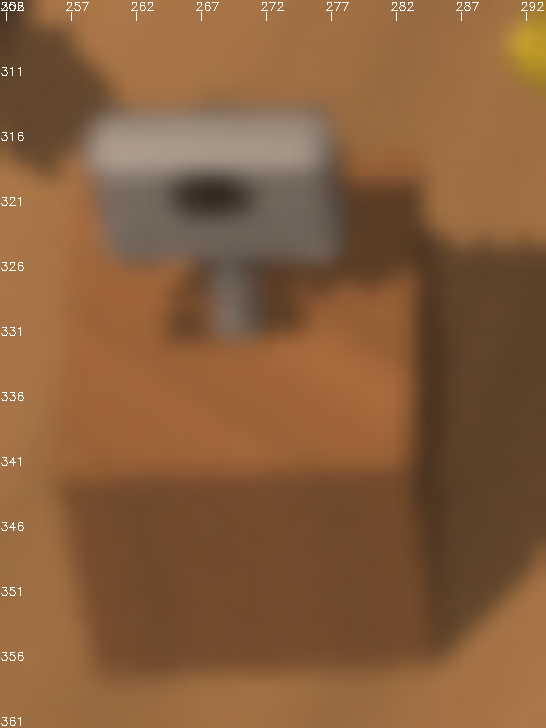

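```bash
python3 - <<'E'
from m import *
lt=lambda h:(h[...,1]<75)&(h[...,2]>135)
ot=blobs(t,(200,195,236,225),lt)[0];os_=blobs(s,(250,308,292,352),lt)[0]
print("tri",tri(t,ot["cc"],s,os_["cc"]))
for n,c,o in(("top",t,ot),("side",s,os_)):
    W=np.array([plane(c,*p,.108)[:2] for p in o["cn"]])*1000
    r=cv2.minAreaRect(W.astype(np.float32)); m=cv2.moments(W.astype(np.float32).reshape(-1,1,2))
    pts=W-W.mean(0); 
    mask=np.linalg.svd(pts)[2][0]
    print(n,"rect",r,"cen",plane(c,*o["cc"],.108),"pca",np.degrees(np.arctan2(mask[1],mask[0])))
# block top corners, read from crops: side front-left, front-right ; top
for n,c,u,v in (("side",s,256.3,341.8),("side",s,283.3,341),("top",t,219.5,197.3),("top",t,226,213.3),("top",t,209,218.5),("top",t,204.3,204.5)):
    print(n,u,v,plane(c,u,v,.06).round(4))
P=cloud(s)
print(P[333:340:2,260:282:4,2].round(3)); print(P[316,260:276:3].round(4))
print(proj(t,(.5714,-.1105,.09)),proj(s,(.5714,-.1105,.09)))
E
```

```text
tri (array([0.51356919, 0.28399072, 0.10649484]), np.float64(4.7943413299378796e-05))
top rect ((512.9874267578125, 283.588134765625), (32.50857925415039, 8.053176879882812), 19.56208038330078) cen [0.51348792 0.28364969 0.108     ] pca -160.3252145807001
side rect ((512.9196166992188, 284.7964782714844), (32.26773452758789, 9.553293228149414), 22.13158416748047) cen [0.51309275 0.28478521 0.108     ] pca -158.42330860036427
side 256.3 341.8 [0.5268 0.3141 0.06  ]
side 283.3 341 [0.4807 0.2965 0.06  ]
top 219.5 197.3 [0.5441 0.2701 0.06  ]
top 226 213.3 [0.4985 0.2506 0.06  ]
top 209 218.5 [0.4833 0.2988 0.06  ]
top 204.3 204.5 [0.5232 0.3131 0.06  ]
[[0.058 0.062 0.06  0.06  0.06  0.06 ]
 [0.058 0.059 0.062 0.06  0.058 0.06 ]
 [0.063 0.06  0.059 0.06  0.06  0.059]
 [0.063 0.058 0.057 0.061 0.061 0.058]]
[[0.5252 0.289  0.1101]
 [0.5202 0.2872 0.11  ]
 [0.516  0.284  0.1072]
 [0.5104 0.283  0.1086]
 [0.5057 0.2807 0.1076]
 [0.5003 0.2793 0.1083]]
(np.float64(353.1436522306631), np.float64(188.00414408527794)) (np.float64(312.4407982332923), np.float64(176.10923344213347))
```

```bash
cat > go.py <<'E'
import sys,numpy as np
from scipy.spatial.transform import Rotation as Ro
from cell import env
o=env.get_obs()
R=Ro.from_euler("xyz",o["tool_rot"],degrees=True)
print("t",round(o["time_s"],2),"pos",o["tool_pos"].round(4),"rot",o["tool_rot"].round(2),"F",o["force"].round(2),"M",o["wrist_torque"].round(3),"w",round(o["grip_width"],4),"q",o["qpos"].round(1))
if len(sys.argv)>4:
    x,y,z,yaw=map(float,sys.argv[1:5])
    d=R.inv().apply(np.array([x,y,z])-o["tool_pos"])
    r=(R.inv()*Ro.from_euler("xyz",[180,0,yaw],degrees=True)).as_rotvec()/.5
    print("shift",d.round(4),"turn",r.round(4),"rows>=",np.linalg.norm(d)/.0417,np.degrees(np.linalg.norm(r)*.5)/7.16)
E
python3 go.py .593 .0126 .16 160
```

```text
t 0.1 pos [0.2294 0.6077 0.2326] rot [-1.7990e+02  1.0000e-02  1.5933e+02] F [ 0.65 -0.21 -0.07] M [-0.008 -0.044  0.04 ] w 0.0869 q [-68.5  18.4  -4.   83.2   1.3  78.5  -3.3]
shift [-0.5503 -0.4283  0.0734] turn [-0.0034  0.0002 -0.0235] rows>= 16.814541906729037 0.09499270631518138
```

Call:
servo_tool(moves="-0.0316 -0.0246 0 0 0 0 1;-0.0316 -0.0246 0 0 0 0 1;-0.0316 -0.0246 0 0 0 0 1;-0.0316 -0.0246 0 0 0 0 1;-0.0316 -0.0246 0 0 0 0 1;-0.0316 -0.0246 0 0 0 0 1;-0.0316 -0.0246 0 0 0 0 1;-0.0316 -0.0246 0 0 0 0 1;-0.0316 -0.0246 0 0 0 0 1;-0.0316 -0.0246 0 0 0 0 1;-0.0316 -0.0246 0 0 0 0 1;-0.0316 -0.0246 0 0 0 0 1;-0.0316 -0.0246 0 0 0 0 1;-0.0316 -0.0246 0 0 0 0 1", squeeze=20)

```text
time_s: 1.27
tool_pos: [0.5241, 0.1199, 0.2233]
tool_rot: [-179.6, -0.6, 160.6]
force: [0.7, 0.7, -0.5]
grip_width: 0.0037
```

```bash
python3 go.py .593 .0126 .14 160
```

```text
t 1.27 pos [0.5241 0.1199 0.2233] rot [-179.58   -0.6   160.62] F [ 0.67  0.7  -0.55] M [ 0.026 -0.073  0.006] w 0.0037 q [-34.6   5.4  20.2 100.1  -1.9  75.5  56.7]
shift [-0.1015 -0.0778  0.0829] turn [-0.0149 -0.0207  0.0218] rows>= 3.653255218190231 0.1344842431315281
```

Call:
servo_tool(moves="-0.025 -0.019 0.015 -0.015 -0.02 0.02 1;-0.025 -0.019 0.015 0 0 0 1;-0.025 -0.019 0.015 0 0 0 1;-0.025 -0.019 0.015 0 0 0 1;0 0 0 0 0 0 1;0 0 0 0 0 0 1")

```text
time_s: 1.77
tool_pos: [0.5972, -0.0042, 0.1601]
tool_rot: [-179.8, 0.2, 159.1]
force: [0.3, 1.2, 0.0]
grip_width: 0.0004
```

```bash
python3 go.py .593 .0126 .128 160
```

```text
t 1.77 pos [ 0.5972 -0.0042  0.1601] rot [-179.77    0.23  159.12] F [0.29 1.22 0.05] M [ 0.032  0.014 -0.012] w 0.0004 q [-24.4  15.2  26.   97.4  -6.8  68.8  72.4]
shift [0.01   0.0143 0.032 ] turn [-0.0082  0.0081 -0.0307] rows>= 0.8751906529203525 0.13120019519344395
```

Call:
servo_tool(moves="0.006 0.009 0.01 -0.008 0.008 -0.03 1;0.004 0.005 0.01 0 0 0 1;0 0 0.01 0 0 0 1;0 0 0 0 0 0 1;0 0 0 0 0 0 1")

```text
time_s: 2.18
tool_pos: [0.5901, 0.0188, 0.1261]
tool_rot: [179.9, -0.2, 160.4]
force: [1.1, -0.1, -0.3]
grip_width: 0.0006
```

```bash
python3 go.py .593 .0126 .1165 160; python3 - <<'E'
from cell import env
from h import *
for n in("side","top"):
    c=env.read_camera(n);np.savez(n+"1.npz",**c)
    crop(c,*((225,150,365,280) if n=="side" else (260,110,390,230)),5,n+"1.png")
E
```

```text
t 2.18 pos [0.5901 0.0188 0.1261] rot [179.92  -0.21 160.39] F [ 1.07 -0.09 -0.33] M [ 0.032 -0.006  0.022] w 0.0006 q [-25.4  16.4  24.9 100.2  -7.6  65.3  72.1]
shift [-0.0049 -0.0048  0.0096] turn [ 0.0026 -0.0075  0.0135] rows>= 0.28252475027434204 0.06255090094014763
```

View pics/side1.png

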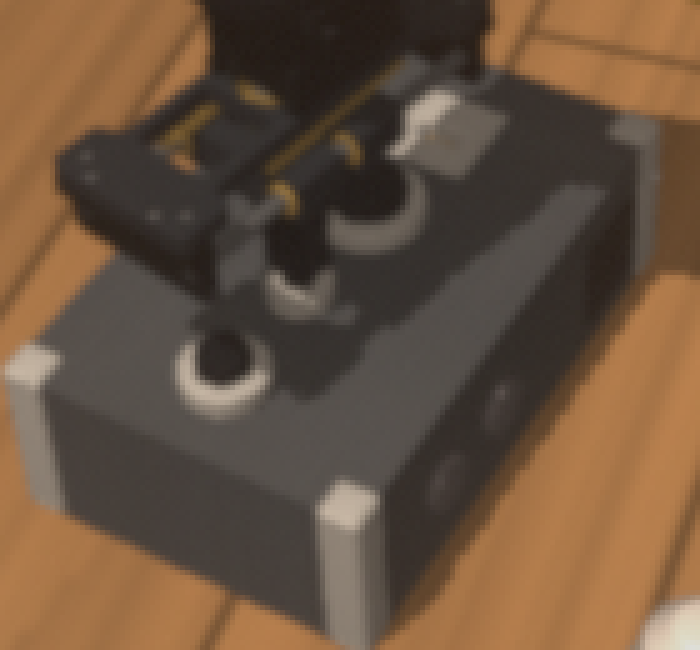

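Call:
servo_tool(moves="-0.004 -0.004 0 0 0 0.013 1;0 0 0 0 0 0 1;0 0 0.005 0 0 0 1;0 0 0.004 0 0 0 1;0 0 0.003 0 0 0 1")

```text
time_s: 2.7
tool_pos: [0.5948, 0.0129, 0.1173]
tool_rot: [179.8, 0.0, 159.9]
force: [-3.3, 0.5, 13.7]
grip_width: 0.0003
```

```bash
python3 go.py .593 .0126 .1165 160
```

```text
t 2.7 pos [0.5948 0.0129 0.1173] rot [1.7975e+02 5.0000e-02 1.5994e+02] F [-3.26  0.45 13.67] M [0.202 0.659 0.084] w 0.0003 q [-24.8  17.2  25.  100.3  -8.2  64.2  72.7]
shift [ 0.0016 -0.0009  0.0008] turn [ 0.0086  0.0016 -0.0021] rows>= 0.04680857301622545 0.0359096021433387
```

Call:
servo_tool(moves="0 0 0 0 0 0 1;0 0 -0.015 0 0 0 1;0 0 -0.015 0 0 0 1;0 0 0 0 0 0 1")

```text
time_s: 3.03
tool_pos: [0.5949, 0.0122, 0.1475]
tool_rot: [179.8, 0.0, 159.9]
force: [1.0, 0.2, -0.6]
grip_width: 0.0003
```

```bash
python3 go.py .6033 .0717 .14 160
```

```text
t 3.03 pos [0.5949 0.0122 0.1475] rot [1.7977e+02 4.0000e-02 1.5988e+02] F [ 1.03  0.2  -0.63] M [-0.004 -0.028  0.079] w 0.0003 q [-25.1  15.6  25.3  98.5  -7.4  67.4  72.1]
shift [0.0126 0.0588 0.0077] turn [ 0.008   0.0012 -0.0042] rows>= 1.4534709754956083 0.036495352734647483
```

Call:
servo_tool(moves="0.003 0.015 0.002 0 0 0 1;0.003 0.015 0.002 0 0 0 1;0.003 0.013 0.003 0 0 0 1;0.002 0.006 0.003 0 0 0 1;0 0 0.003 0 0 0 1;0 0 0 0 0 0 1")

```text
time_s: 3.53
tool_pos: [0.6005, 0.0678, 0.1288]
tool_rot: [179.8, -0.1, 159.9]
force: [0.5, -0.7, -0.5]
grip_width: 0.0001
```

```bash
python3 go.py .6033 .0717 .1165 160
```

```text
t 3.53 pos [0.6005 0.0678 0.1288] rot [ 1.7984e+02 -1.4000e-01  1.5991e+02] F [ 0.46 -0.68 -0.46] M [-0.001  0.022 -0.025] w 0.0001 q [-28.5  17.7  23.5  98.1  -7.8  65.9  67.1]
shift [-0.0013  0.0046  0.0123] turn [ 0.0056 -0.005  -0.0031] rows>= 0.31709627951146946 0.03241462075829791
```

Call:
servo_tool(moves="-0.001 0.004 0.002 0 0 0 1;0 0 0.003 0 0 0 1;0 0 0.004 0 0 0 1;0 0 0.004 0 0 0 1;0 0 0.003 0 0 0 1;0 0 0.0015 0 0 0 1")

```text
time_s: 4.03
tool_pos: [0.603, 0.0711, 0.1177]
tool_rot: [179.6, -0.3, 159.8]
force: [-3.3, 0.5, 5.0]
grip_width: 0.0004
```

```bash
python3 go.py .6033 .0717 .1165 160
```

```text
t 4.03 pos [0.603  0.0711 0.1177] rot [179.64  -0.27 159.8 ] F [-3.27  0.51  5.02] M [0.207 0.723 0.038] w 0.0004 q [-28.3  18.6  23.3  98.2  -8.5  64.9  67.3]
shift [-0.0001  0.0006  0.0012] turn [ 0.0126 -0.0092 -0.0071] rows>= 0.03280544080460538 0.06876357976167248
```

Near the stop (5 N); press a little more to be sure, then rise.

Call:
servo_tool(moves="0 0 0.003 0 0 0 1;0 0 0.003 0 0 0 1")

```text
time_s: 4.2
tool_pos: [0.6032, 0.0711, 0.1172]
tool_rot: [179.4, -0.3, 159.7]
force: [-7.9, 0.6, 20.0]
grip_width: 0.0009
```

Call:
servo_tool(moves="0 0 -0.015 -0.01 0 0 1;0 0 -0.015 0 0 0 1;0 0 0 0 0 0 1")

```text
time_s: 4.45
tool_pos: [0.6039, 0.0686, 0.1492]
tool_rot: [179.1, -0.2, 159.6]
force: [0.5, -0.7, 0.4]
grip_width: -0.0001
```

```bash
python3 go.py .5827 -.0465 .14 160
```

```text
t 4.45 pos [0.6039 0.0686 0.1492] rot [179.08  -0.18 159.55] F [ 0.5  -0.66  0.44] M [-0.016 -0.061  0.044] w -0.0001 q [-28.2  16.8  23.6  96.6  -8.2  67.9  67.1]
shift [-0.0204 -0.1154  0.0073] turn [ 0.0321 -0.0061 -0.0157] rows>= 2.815762629050258 0.14484963856614036
```

Call:
servo_tool(moves="-0.003 -0.018 0.001 0.032 -0.006 -0.016 1;-0.0035 -0.02 0.001 0 0 0 1;-0.0035 -0.02 0.001 0 0 0 1;-0.0035 -0.02 0.001 0 0 0 1;-0.0035 -0.02 0.001 0 0 0 1;-0.001 -0.006 0.003 0 0 0 1;0 0 0.003 0 0 0 1;0 0 0 0 0 0 1")

```text
time_s: 5.12
tool_pos: [0.5788, -0.0492, 0.1293]
tool_rot: [-179.3, -0.3, 159.9]
force: [0.4, -0.4, -0.2]
grip_width: 0.0006
```

```bash
python3 go.py .5827 -.0465 .1165 160
```

```text
t 5.12 pos [ 0.5788 -0.0492  0.1293] rot [-179.31   -0.32  159.9 ] F [ 0.36 -0.38 -0.22] M [ 0.039 -0.059  0.041] w 0.0006 q [-21.3  15.4  27.1 101.1  -7.   65.7  77.7]
shift [-0.0029  0.004   0.0127] turn [-0.024  -0.0111 -0.0033] rows>= 0.32694711861149806 0.10658387702476542
```

Call:
servo_tool(moves="-0.003 0.004 0.002 -0.015 -0.008 0 1;0 0 0.003 0 0 0 1;0 0 0.004 0 0 0 1;0 0 0.004 0 0 0 1;0 0 0.003 0 0 0 1;0 0 0.003 0 0 0 1;0 0 0.003 0 0 0 1")

```text
time_s: 5.7
tool_pos: [0.5839, -0.044, 0.1172]
tool_rot: [-179.8, -0.2, 160.3]
force: [-7.2, -1.4, 18.0]
grip_width: 0.0002
```

```bash
python3 go.py .5827 -.0465 .1165 160
```

```text
t 5.7 pos [ 0.5839 -0.044   0.1172] rot [-179.77   -0.18  160.31] F [-7.22 -1.36 17.98] M [-0.341  1.94  -0.041] w 0.0002 q [-21.2  16.5  26.7 101.3  -8.   64.3  78.4]
shift [ 0.0003 -0.0028  0.0007] turn [-0.0079 -0.0064  0.011 ] rows>= 0.06873808418826895 0.05974995965700843
```

Call:
servo_tool(moves="0 0 -0.015 0 0 0 1;0 0 -0.02 0 0 0 1;0 0 -0.02 0 0 0 1;0 0 -0.015 0 0 0 1;0 0 0 0 0 0 1")

```text
time_s: 6.12
tool_pos: [0.5851, -0.0387, 0.1897]
tool_rot: [-179.9, -0.2, 160.7]
force: [0.6, -0.1, 0.3]
grip_width: 0.0004
```

```bash
python3 go.py .5132 .2842 .18 -159; python3 - <<'E'
from m import *
P=cloud(t)
y=lambda h:(abs(h[...,0]-28)<6)&(h[...,1]>120)&(h[...,2]>100)
for o in blobs(t,(165,165,270,235),y):
    u,v=o["c"].round().astype(int); Q=P[v-5:v+6,u-6:u+7]; i=Q[...,2].argmax(); p=Q.reshape(-1,3)[i]
    d=p[:2]-[.5132,.2842]; a=np.radians(21)
    print(o["c"].round(1),p.round(3),"in key frame x,y:",d@[np.cos(a),np.sin(a)],d@[-np.sin(a),np.cos(a)])
E
```

```text
t 6.12 pos [ 0.5851 -0.0387  0.1897] rot [-179.89   -0.2   160.72] F [ 0.58 -0.08  0.29] M [ 0.011 -0.049 -0.011] w 0.0004 q [-22.2  12.9  27.1  96.7  -6.1  72.1  76.9]
shift [0.1745 0.2811 0.0097] turn [-1.2000e-03 -7.9000e-03 -1.4062e+00] rows>= 7.936887169477806 5.626287763459105
[226.5 180.5] [ 0.457 -0.032  1.54 ] in key frame x,y: -0.16540641339841514 -0.2750784447224011
[184.  190.1] [0.56  0.368 0.075] in key frame x,y: 0.07401217302669093 0.06127182128340687
[243.2 213.5] [ 0.457 -0.032  1.54 ] in key frame x,y: -0.16540641339841514 -0.2750784447224011
```

Call:
servo_tool(moves="0.0155 0.025 0 0 0 0 0.1;0.0155 0.025 0 0 0 0 0.1;0.0155 0.025 0 0 0 0 0.1;0.0155 0.025 0 0 0 0 0.1;0.0155 0.025 0 0 0 0 0.1;0.0155 0.025 0 0 0 0 0.1;0.0155 0.025 0 0 0 0 0.1;0.0155 0.025 0 0 0 0 0.1;0.0155 0.025 0 0 0 0 0.1;0.0155 0.025 0 0 0 0 0.1;0 0 0 0 0 -0.2 0.1;0 0 0 0 0 -0.2 0.1;0 0 0 0 0 -0.2 0.1;0 0 0 0 0 -0.2 0.1;0 0 0 0 0 -0.2 0.1;0 0 0 0 0 -0.2 0.1;0 0 0 0 0 -0.1 0.1;0 0 0 0 0 0 0.1")

```text
time_s: 7.62
tool_pos: [0.5041, 0.2776, 0.1644]
tool_rot: [179.7, -1.4, -158.7]
force: [-0.5, -0.1, -0.7]
grip_width: 0.0393
```

```bash
python3 go.py .5132 .2842 .14 -159
```

```text
t 7.62 pos [0.5041 0.2776 0.1644] rot [ 179.72   -1.38 -158.73] F [-0.54 -0.06 -0.72] M [ 0.059  0.028 -0.015] w 0.0393 q [-40.3  12.8  10.5  98.4  -3.   70.3  82.3]
shift [-0.0114  0.0027  0.0242] turn [ 0.0097 -0.0483  0.0094] rows>= 0.6443074464216099 0.20066140448807293
```

Call:
servo_tool(moves="-0.005 0.001 0.008 0.005 -0.025 0.005 0.1;-0.004 0.001 0.008 0.004 -0.02 0.004 0.1;0 0 0.004 0 0 0 0.1;0 0 0 0 0 0 0.1;0 0 0 0 0 0 0.1")

```text
time_s: 8.03
tool_pos: [0.5087, 0.2846, 0.1389]
tool_rot: [180.0, -0.4, -159.1]
force: [0.1, 0.4, -0.6]
grip_width: 0.0392
```

```bash
python3 go.py .5132 .2842 .086 -159; python3 - <<'E'
from cell import env
from h import *
c=env.read_camera("side");crop(c,215,260,315,360,6,"side2.png")
E
```

```text
t 8.03 pos [0.5087 0.2846 0.1389] rot [ 179.95   -0.37 -159.15] F [ 0.11  0.36 -0.57] M [0.066 0.079 0.007] w 0.0392 q [-40.7  14.2  10.4  99.9  -2.9  66.6  81.3]
shift [-0.0044 -0.002   0.0529] turn [ 0.0016 -0.0128 -0.0052] rows>= 1.2730845321089694 0.055731144064372934
```

View pics/side2.png

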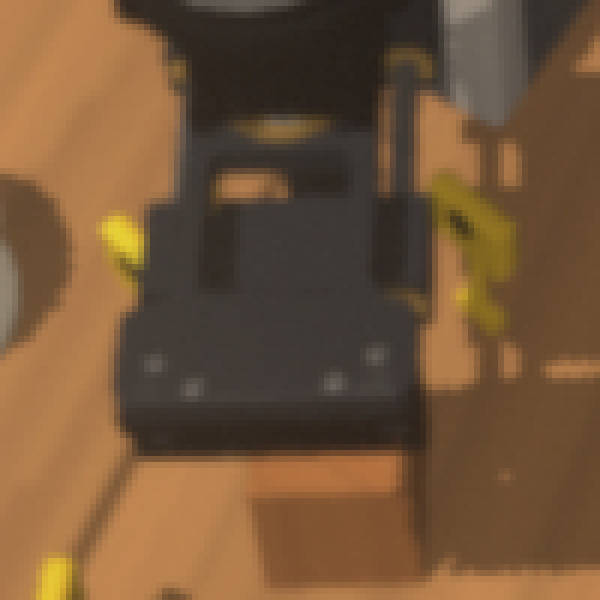

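Call:
servo_tool(moves="-0.004 -0.002 0.008 0 -0.012 0 0.1;0 0 0.01 0 0 0 0.1;0 0 0.01 0 0 0 0.1;0 0 0.008 0 0 0 0.1;0 0 0.004 0 0 0 0.1;0 0 0 0 0 0 0.1")

```text
time_s: 8.58
tool_pos: [0.5138, 0.2837, 0.095]
tool_rot: [179.9, 0.0, -159.2]
force: [-0.7, -0.1, 0.5]
grip_width: 0.0391
```

```bash
python3 go.py .5132 .2842 .086 -159
```

```text
t 8.58 pos [0.5138 0.2837 0.095 ] rot [ 1.7995e+02  3.0000e-02 -1.5922e+02] F [-0.75 -0.11  0.55] M [ 0.061  0.063 -0.002] w 0.0391 q [-40.3  16.8  10.3 102.   -3.4  61.4  82. ]
shift [0.0004 0.0006 0.009 ] turn [ 0.0018  0.001  -0.0078] rows>= 0.21630664148843382 0.03236701641754242
```

Call:
servo_tool(moves="0.0004 0.0006 0.004 0 0 0 0.1;0 0 0.004 0 0 0 0.1;0 0 0 0 0 0 0.1;0 0 0 0 0 0 0.6;0 0 0 0 0 0 0.8;0 0 0 0 0 0 1;0 0 0 0 0 0 1;0 0 0 0 0 0 1", squeeze=30)

```text
time_s: 9.25
tool_pos: [0.5136, 0.2846, 0.0869]
tool_rot: [179.9, 0.1, -159.2]
force: [-1.1, 0.6, 0.7]
grip_width: 0.0134
```

```bash
python3 go.py .5132 .2842 .086 -159
```

```text
t 9.25 pos [0.5136 0.2846 0.0869] rot [ 1.7993e+02  1.0000e-01 -1.5923e+02] F [-1.08  0.56  0.69] M [ 0.112  0.017 -0.003] w 0.0134 q [-40.3  17.3  10.2 102.5  -3.5  60.5  82. ]
shift [ 0.0006 -0.0002  0.0009] turn [ 0.0026  0.0037 -0.0079] rows>= 0.02588967305021453 0.03645539886525855
```

Call:
servo_tool(moves="0 0 0 0 0 0 1;0 0 0 0 0 0 1;0 0 0 0 0 0 1", squeeze=45)

```text
time_s: 9.5
tool_pos: [0.5138, 0.2847, 0.0873]
tool_rot: [179.9, 0.1, -159.2]
force: [0.1, 0.8, 0.8]
grip_width: 0.0095
```

```bash
python3 go.py
```

```text
t 9.5 pos [0.5138 0.2847 0.0873] rot [ 1.7992e+02  1.4000e-01 -1.5923e+02] F [0.09 0.76 0.83] M [0.047 0.105 0.003] w 0.0095 q [-40.3  17.3  10.2 102.4  -3.5  60.5  82. ]
```

Call:
servo_tool(moves="0 0 -0.005 0 0 0 1;0 0 -0.008 0 0 0 1;0 0 -0.01 0 0 0 1;0 0 -0.015 0 0 0 1;0 0 -0.02 0 0 0 1;0 0 -0.02 0 0 0 1;0 0 -0.015 0 0 0 1;0 0 -0.01 0 0 0 1;0 0 0 0 0 0 1;0 0 0 0 0 0 1")

```text
time_s: 10.33
tool_pos: [0.5139, 0.2843, 0.2019]
tool_rot: [179.9, 0.3, -159.3]
force: [-0.4, -0.2, -0.5]
grip_width: 0.0096
```

```bash
python3 go.py .5714 -.1105 .2 170; python3 - <<'E'
from cell import env
from h import *
for n in("side","top"):
    c=env.read_camera(n);np.savez(n+"3.npz",**c)
    p=proj(c,env.get_obs()["tool_pos"]-[0,0,.03]); print(n,p)
    u,v=map(int,p); crop(c,u-50,v-45,u+50,v+45,8,n+"3.png")
E
```

```text
t 10.33 pos [0.5139 0.2843 0.2019] rot [ 179.87    0.33 -159.26] F [-0.38 -0.23 -0.52] M [-0.003  0.011  0.026] w 0.0096 q [-40.8  11.4  10.7  95.6  -2.3  72.8  81. ]
shift [ 0.0861 -0.3896  0.0005] turn [0.0075 0.0099 1.073 ] rows>= 9.56768871065451 4.2934475443590925
side (np.float64(263.44612856953626), np.float64(296.2113430290267))
top (np.float64(205.4258833289516), np.float64(206.24109777351902))
```

View pics/side3.png

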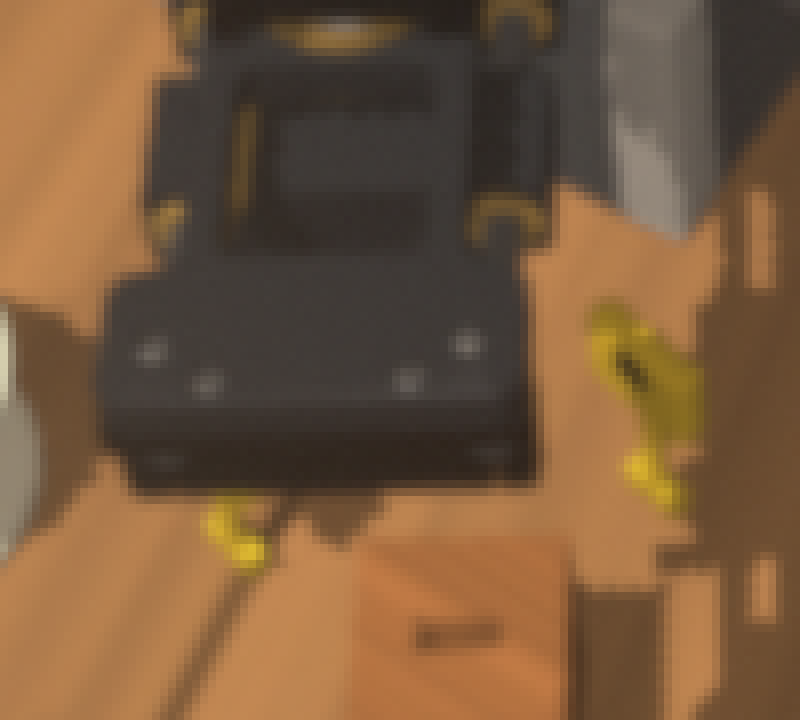

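View pics/top3.png

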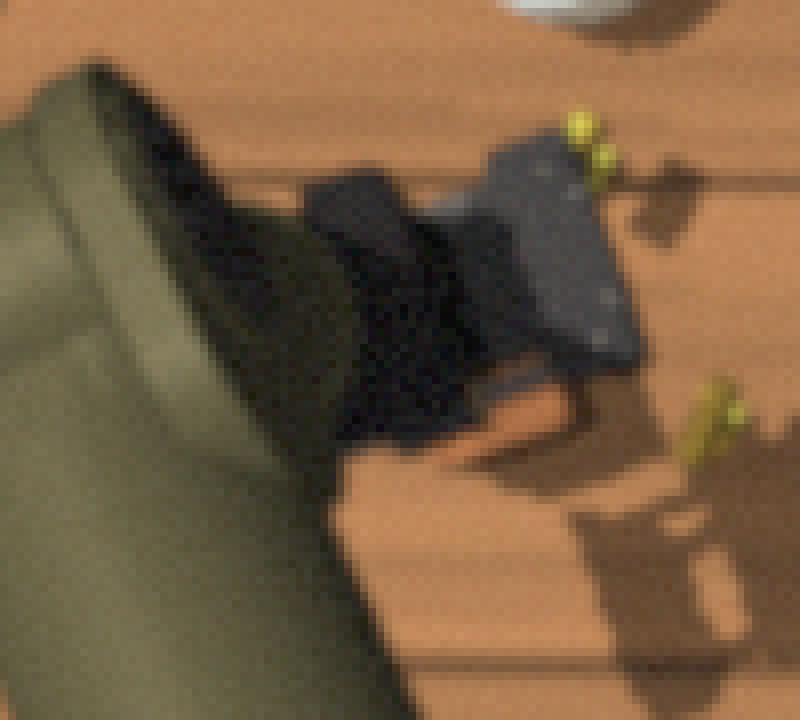

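```bash
python3 - <<'E'
from m import *
c=load("side3")
for thr in (75,85,95,105):
  for o in blobs(c,(262,323,282,337),lambda h:h[...,2]<thr,F=8,amin=3):
    W=np.array([plane(c,*p,.06)[:2] for p in o["cn"]])*1000
    print(thr,round(o["area"],1),o["cc"].round(2),plane(c,*o["cc"],.06).round(4),cv2.minAreaRect(W.astype(np.float32)))
E
python3 - <<'E'
from m import *
c=load("side3")
print(cv2.cvtColor(c["img"],cv2.COLOR_RGB2HSV)[325:336,262:278,2])
for thr in (110,120,130,140,150):
  for o in blobs(c,(262,323,280,336),lambda h:h[...,2]<thr,F=8,amin=2):
    W=np.array([plane(c,*p,.06)[:2] for p in o["cn"]])*1000
    print(thr,round(o["area"],1),o["cc"].round(2),plane(c,*o["cc"],.06).round(4),cv2.minAreaRect(W.astype(np.float32)))
E
```

```text
[[192 191 192 189 186 181 176 171 169 169 170 171 171 171 170 168]
 [187 190 191 190 189 187 183 178 173 171 168 169 170 171 171 171]
 [184 185 184 181 184 184 182 179 176 170 165 164 164 168 171 171]
 [181 180 171 160 163 166 166 165 162 159 154 150 151 158 167 170]
 [180 178 166 145 138 142 145 144 143 141 138 134 135 148 165 168]
 [181 176 160 131 120 127 137 138 138 135 134 133 135 149 167 172]
 [177 174 158 131 124 132 142 146 146 146 147 150 153 165 178 179]
 [175 174 166 153 151 154 159 163 165 167 171 177 181 185 188 186]
 [178 176 174 172 173 175 176 177 178 179 181 185 189 191 192 191]
 [181 179 176 176 177 178 180 180 180 181 181 183 185 188 191 192]
 [183 183 181 178 176 176 178 180 180 180 180 181 182 184 186 189]]
130 3.5 [266.07 330.32] [0.5194 0.2869 0.06  ] ((519.3593139648438, 286.92645263671875), (4.199888706207275, 3.6032865047454834), 18.983264923095703)
140 17.5 [269.26 329.97] [0.514  0.2844 0.06  ] ((513.31103515625, 284.3326110839844), (18.395126342773438, 5.3307785987854), 23.016130447387695)
150 30.1 [269.51 329.93] [0.5136 0.2841 0.06  ] ((513.2703857421875, 284.1242370605469), (20.0180721282959, 7.149413585662842), 23.22113800048828)
```

Call:
servo_tool(moves="0.004 -0.02 0 0 0 0 1;0.0066 -0.03 0 0 0 0 1;0.0066 -0.03 0 0 0 0 1;0.0066 -0.03 0 0 0 0 1;0.0066 -0.03 0 0 0 0 1;0.0066 -0.03 0 0 0 0 1;0.0066 -0.03 0 0 0 0 1;0.0066 -0.03 0 0 0 0 1;0.0066 -0.03 0 0 0 0 1;0.0066 -0.03 0 0 0 0 1;0.0066 -0.03 0 0 0 0 1;0.005 -0.02 0 0 0 0.1 1;0 0 0 0 0 0.2 1;0 0 0 0 0 0.2 1;0 0 0 0 0 0.2 1;0 0 0 0 0 0.2 1;0 0 0 0 0 0.1 1;0 0 0 0 0 0 1;0 0 0 0 0 0 1")

```text
time_s: 12.02
tool_pos: [0.5528, -0.0758, 0.1761]
tool_rot: [-179.4, -2.0, 170.0]
force: [0.5, -0.5, 0.1]
grip_width: 0.0101
```

```bash
python3 go.py .5721 -.1106 .16 170.07
```

```text
t 12.02 pos [ 0.5528 -0.0758  0.1761] rot [-179.43   -2.04  170.  ] F [ 0.47 -0.55  0.14] M [-0.016  0.014 -0.017] w 0.0101 q [-20.3  11.4  28.5 100.   -5.2  72.   89.5]
shift [-0.0256 -0.0308  0.0155] turn [-0.0198 -0.0714 -0.0021] rows>= 1.0292647084586048 0.2964612657415608
```

Call:
servo_tool(moves="-0.007 -0.008 0 -0.01 -0.035 0 1;-0.007 -0.009 0 -0.01 -0.035 0 1;-0.006 -0.008 0 0 0 0 1;-0.003 -0.003 0 0 0 0 1;0 0 0 0 0 0 1;0 0 0 0 0 0 1")

```text
time_s: 12.52
tool_pos: [0.5721, -0.1115, 0.1747]
tool_rot: [180.0, 0.1, 170.1]
force: [-0.5, 0.7, -0.2]
grip_width: 0.0099
```

```bash
python3 go.py .5721 -.1106 .16 170.07
```

```text
t 12.52 pos [ 0.5721 -0.1115  0.1747] rot [1.7999e+02 1.0000e-01 1.7008e+02] F [-0.47  0.67 -0.16] M [ 0.072 -0.004 -0.003] w 0.0099 q [-17.3  13.   29.7  98.6  -6.8  70.1  94.1]
shift [0.0001 0.0009 0.0147] turn [0.0002 0.0034 0.0004] rows>= 0.3527686791011536 0.013916838234623894
```

Look at the held key before insertion.

```bash
python3 - <<'E'
from cell import env
from h import *
for n in("side","top"):
    c=env.read_camera(n);np.savez(n+"4.npz",**c)
    p=proj(c,env.get_obs()["tool_pos"]-[0,0,.05]); print(n,p)
    u,v=map(int,p); crop(c,u-40,v-35,u+40,v+35,9,n+"4.png")
E
```

```text
side (np.float64(311.9735041346721), np.float64(164.88469509557783))
top (np.float64(353.99692838119046), np.float64(186.8071007607639))
```

View pics/side4.png

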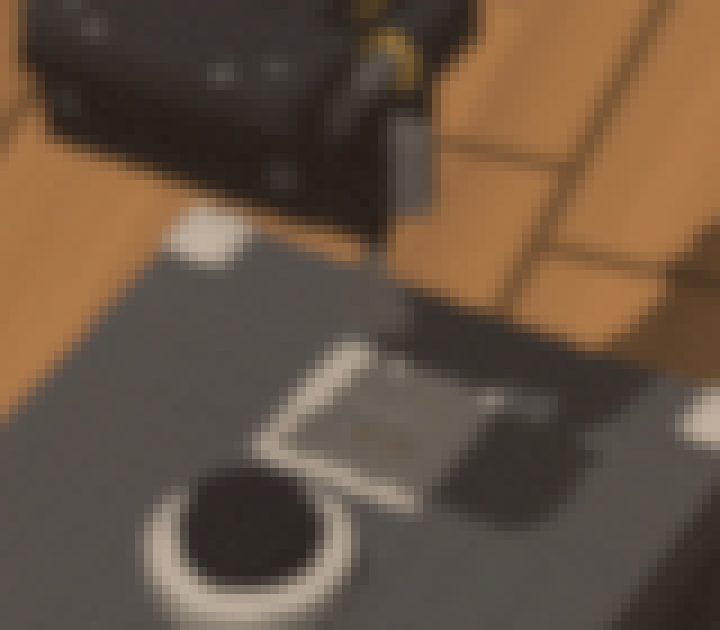

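View pics/top4.png

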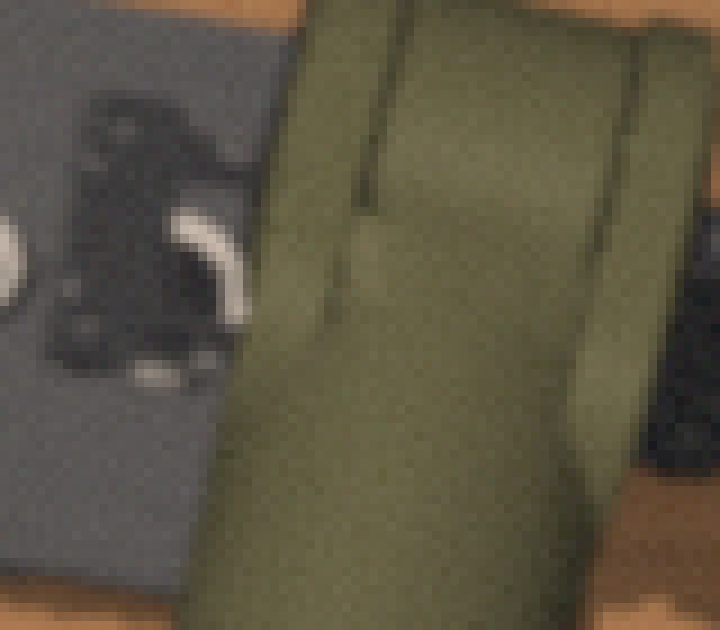

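Call:
servo_tool(moves="0 0.0009 0.005 0 0.003 0 1;0 0 0.006 0 0 0 1;0 0 0.006 0 0 0 1;0 0 0.005 0 0 0 1;0 0 0.003 0 0 0 1;0 0 0 0 0 0 1;0 0 0 0 0 0 1")

```text
time_s: 13.2
tool_pos: [0.5714, -0.1073, 0.1459]
tool_rot: [179.9, -0.1, 170.3]
force: [-0.3, 0.3, -0.1]
grip_width: 0.01
```

```bash
python3 go.py .5721 -.1106 .14 170.07
```

```text
t 13.2 pos [ 0.5714 -0.1073  0.1459] rot [ 1.7993e+02 -1.3000e-01  1.7033e+02] F [-0.34  0.29 -0.07] M [-0.003 -0.03  -0.063] w 0.01 q [-17.2  14.5  29.3 100.4  -7.7  67.2  94.7]
shift [-0.0012 -0.0031  0.0059] turn [ 0.0025 -0.0047  0.009 ] rows>= 0.16255923004585968 0.04181870625989544
```

Call:
servo_tool(moves="-0.0008 -0.0025 0 0.002 -0.005 0.009 1;0 0 0 0 0 0 1;0 0 0 0 0 0 1")

```text
time_s: 13.45
tool_pos: [0.572, -0.1101, 0.146]
tool_rot: [180.0, 0.0, 170.1]
force: [-1.4, -0.3, 0.3]
grip_width: 0.0095
```

```bash
python3 go.py .5721 -.1106 .14 170.07
```

```text
t 13.45 pos [ 0.572  -0.1101  0.146 ] rot [1.8000e+02 4.0000e-02 1.7005e+02] F [-1.39 -0.25  0.27] M [0.001 0.025 0.026] w 0.0095 q [-17.1  14.5  29.4 100.4  -7.7  67.   94.6]
shift [-0.0002 -0.0004  0.006 ] turn [ 0.0001  0.0012 -0.0007] rows>= 0.1449378083459434 0.005603697029229488
```

Call:
servo_tool(moves="-0.0002 -0.0005 0.002 0 0 0 1;0 0 0.002 0 0 0 1;0 0 0.002 0 0 0 1;0 0 0.002 0 0 0 1;0 0 0 0 0 0 1")

```text
time_s: 13.87
tool_pos: [0.5727, -0.1111, 0.1381]
tool_rot: [180.0, 0.1, 170.0]
force: [-0.6, 0.4, -0.1]
grip_width: 0.0094
```

```bash
python3 go.py .5721 -.1106 .13 170.07
```

```text
t 13.87 pos [ 0.5727 -0.1111  0.1381] rot [1.7998e+02 1.4000e-01 1.7003e+02] F [-0.62  0.42 -0.09] M [-0.022 -0.039 -0.007] w 0.0094 q [-16.9  15.   29.4 100.9  -8.   66.1  94.9]
shift [0.0006 0.0004 0.0081] turn [ 0.0007  0.0047 -0.0015] rows>= 0.194818426481714 0.020005411276239324
```

Call:
servo_tool(moves="0.0005 0.0004 0.002 0 0.004 0 1;0 0 0.002 0 0 0 1;0 0 0.002 0 0 0 1;0 0 0.002 0 0 0 1;0 0 0 0 0 0 1")

```text
time_s: 14.28
tool_pos: [0.5721, -0.1104, 0.129]
tool_rot: [180.0, -0.0, 170.0]
force: [-0.3, -0.5, -0.8]
grip_width: 0.0099
```

```bash
python3 go.py .5721 -.1106 .12 170.07
```

```text
t 14.28 pos [ 0.5721 -0.1104  0.129 ] rot [ 1.7998e+02 -2.0000e-02  1.7003e+02] F [-0.31 -0.54 -0.8 ] M [ 0.014 -0.049  0.038] w 0.0099 q [-16.8  15.5  29.3 101.4  -8.3  65.3  95.1]
shift [-0.0001 -0.0002  0.009 ] turn [ 0.0008 -0.0006 -0.0012] rows>= 0.21585590813919864 0.00630486669423718
```

Call:
servo_tool(moves="0 0 0.003 0 0 0.07 1;0 0 0.004 0 0 -0.12 1;0 0 0.004 0 0 0.12 1;0 0 0.004 0 0 -0.12 1;0 0 0.004 0 0 0.06 1", squeeze=55)

```text
time_s: 14.7
tool_pos: [0.5749, -0.1109, 0.1161]
tool_rot: [179.9, 0.3, 169.8]
force: [-12.2, 1.5, 36.4]
grip_width: 0.0096
```

```bash
python3 go.py .5721 -.1106 .117 170.07
```

```text
t 14.7 pos [ 0.5749 -0.1109  0.1161] rot [179.86   0.3  169.81] F [-12.23   1.52  36.43] M [0.489 3.087 0.046] w 0.0096 q [-16.5  16.4  29.1 102.   -9.   63.6  95.4]
shift [ 0.0028 -0.0002 -0.0009] turn [ 0.0049  0.0106 -0.0091] rows>= 0.06977796313463838 0.059387633666656274
```

Call:
servo_tool(moves="0.002 0 -0.0008 0.004 0.01 -0.008 1;0 0 0 0 0 0 1;0 0 0 0 0 0 1")

```text
time_s: 14.95
tool_pos: [0.5732, -0.1107, 0.1191]
tool_rot: [179.9, 0.1, 170.0]
force: [-0.5, -0.4, -1.8]
grip_width: 0.0093
```

```bash
python3 go.py .5721 -.1106 .117 170.07;python3 - <<'E'
from cell import env
from h import *
for n in("side",):
    c=env.read_camera(n);np.savez(n+"5.npz",**c)
    p=proj(c,[.5714,-.1105,.1]); print(n,p)
    u,v=map(int,p); crop(c,u-40,v-35,u+40,v+35,9,n+"5.png")
E
```

```text
t 14.95 pos [ 0.5732 -0.1107  0.1191] rot [1.7991e+02 8.0000e-02 1.6998e+02] F [-0.53 -0.39 -1.78] M [ 0.047  0.046 -0.02 ] w 0.0093 q [-16.6  16.2  29.1 101.8  -8.8  64.1  95.4]
shift [ 0.0011 -0.0001  0.0021] turn [ 0.0031  0.0028 -0.0033] rows>= 0.05614612134480149 0.021296551973829004
side (np.float64(312.33559190779147), np.float64(173.01354546971046))
```

View pics/side5.png

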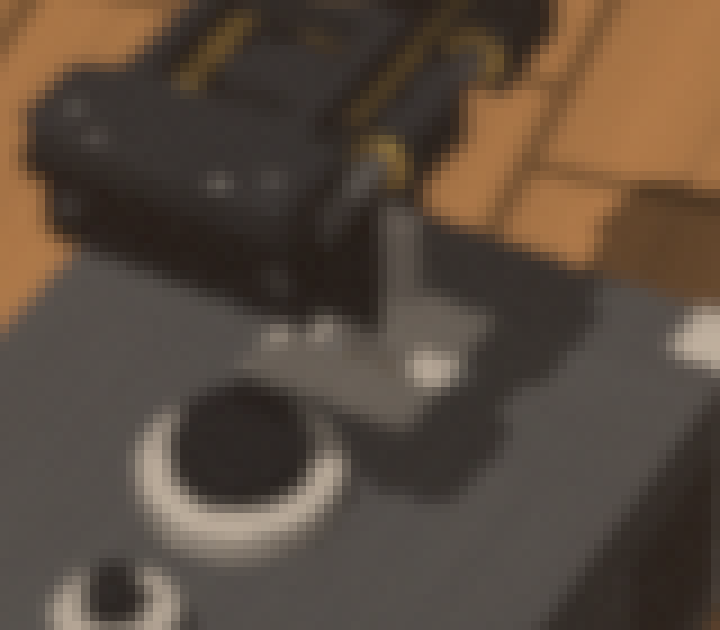

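```bash
python3 - <<'E'
from h import *
c=load("side5");c4=load("side4")
a=np.radians(-9.93);X=np.array([np.cos(a),np.sin(a)]);Y=np.array([-np.sin(a),np.cos(a)])
L=np.array([.5714,-.1105])
for nm,z0,cc,TL in (("home",.066,c,L),("2up",.068,c,L),("held4",.1747-.0513,c4,L+[0,-.0009])):
  for h in (.044,.072):
    for y in (-.005,.005):
        q=proj(cc,[*(TL-.017*X+y*Y),z0+h]);
        b=(272,138) if cc is c else (271,129)
        print(nm,h,y,np.round(q,1),"crop",[round((q[0]-b[0]+.5)*9),round((q[1]-b[1]+.5)*9)])
E
```

```text
home 0.044 -0.005 [319.5 170.9] crop [432, 301]
home 0.044 0.005 [317.4 173.4] crop [413, 323]
home 0.072 -0.005 [319.3 161.9] crop [430, 220]
home 0.072 0.005 [317.2 164.4] crop [411, 242]
2up 0.044 -0.005 [319.5 170.3] crop [432, 295]
2up 0.044 0.005 [317.4 172.8] crop [413, 317]
2up 0.072 -0.005 [319.3 161.3] crop [430, 214]
2up 0.072 0.005 [317.2 163.7] crop [411, 236]
held4 0.044 -0.005 [319.3 151.9] crop [439, 211]
held4 0.044 0.005 [317.1 154.4] crop [419, 233]
held4 0.072 -0.005 [319.1 142.2] crop [437, 123]
held4 0.072 0.005 [316.9 144.7] crop [417, 146]
```

Call:
servo_tool(moves="0.001 0 0.003 0.003 0 0.04 1;0.0005 0 0.0025 0 0 -0.06 1;0.0005 0 0.0025 0 0 0.02 1")

```text
time_s: 15.25
tool_pos: [0.574, -0.1108, 0.1164]
tool_rot: [179.9, 0.4, 169.9]
force: [-7.3, 2.4, 20.6]
grip_width: 0.0096
```

```bash
python3 go.py .5721 -.1106 .117 170.07
```

```text
t 15.25 pos [ 0.574  -0.1108  0.1164] rot [179.91   0.41 169.86] F [-7.3   2.41 20.57] M [ 0.438  1.979 -0.05 ] w 0.0096 q [-16.6  16.2  29.1 102.2  -8.9  63.5  95.4]
shift [ 0.0019 -0.0001 -0.0006] turn [ 0.0032  0.0143 -0.0074] rows>= 0.04771434355935647 0.0657149376011159
```

Call:
servo_tool(moves="0.0015 0 0.001 0.003 0.01 0.1 1;0 0 0.001 0 0 0.14 1;0 0 0.001 0 0 0.14 1;0 0 0.001 0 0 0.14 1;0 0 0.001 0 0 0.14 1")

```text
time_s: 15.67
tool_pos: [0.5739, -0.1113, 0.1167]
tool_rot: [179.8, 0.3, 149.9]
force: [-2.4, 0.5, 9.9]
grip_width: 0.0093
```

```bash
python3 go.py .5721 -.1106 .117 78
```

```text
t 15.67 pos [ 0.5739 -0.1113  0.1167] rot [179.78   0.28 149.89] F [-2.38  0.48  9.9 ] M [0.165 1.008 0.016] w 0.0093 q [-19.   16.6  32.1 102.2  -9.9  63.7  76.3]
shift [ 0.0019 -0.0003 -0.0003] turn [0.0127 0.0037 2.5094] rows>= 0.04659813424609926 10.040636558515857
```

Call:
servo_tool(moves="0.001 0 0.001 0.006 0.002 0.15 1;0 0 0.001 0.006 0 0.15 1;0 0 0.001 0 0 0.15 1;0 0 0.001 0 0 0.15 1;0 0 0.001 0 0 0.15 1;0 0 0.001 0 0 0.15 1")

```text
time_s: 16.17
tool_pos: [0.5736, -0.1118, 0.1167]
tool_rot: [179.9, 0.2, 122.5]
force: [-3.7, 0.4, 9.5]
grip_width: 0.0096
```

```bash
python3 go.py .5718 -.111 .117 78
```

```text
t 16.17 pos [ 0.5736 -0.1118  0.1167] rot [179.93   0.24 122.48] F [-3.74  0.37  9.51] M [0.089 1.053 0.077] w 0.0096 q [-22.6  17.3  36.4 102.2 -11.2  63.9  50. ]
shift [ 0.0016 -0.0011 -0.0003] turn [0.0056 0.0068 1.5527] rows>= 0.047221670373466536 6.21260788802279
```

Call:
servo_tool(moves="0.001 -0.0008 0.001 0.003 0.004 0.15 1;0 0 0.001 0.003 0.003 0.15 1;0 0 0.001 0 0 0.15 1;0 0 0.001 0 0 0.15 1;0 0 0.001 0 0 0.15 1;0 0 0.001 0 0 0.15 1;0 0 0.001 0 0 0.15 1;0 0 0.001 0 0 0.15 1")

```text
time_s: 16.83
tool_pos: [0.5728, -0.1124, 0.1167]
tool_rot: [-180.0, -0.1, 86.0]
force: [-4.4, 1.1, 10.4]
grip_width: 0.0095
```

```bash
python3 go.py .5714 -.111 .117 78
```

```text
t 16.83 pos [ 0.5728 -0.1124  0.1167] rot [-1.7998e+02 -6.0000e-02  8.5980e+01] F [-4.45  1.07 10.37] M [0.098 1.091 0.06 ] w 0.0095 q [-27.2  18.6  42.5 102.2 -13.8  64.5  15.8]
shift [ 0.0013 -0.0015 -0.0003] turn [-0.0007 -0.002   0.2786] rows>= 0.04762097820902812 1.1146057439794796
```

Call:
servo_tool(moves="0.0008 -0.001 0.001 0 0 0.12 1;0 0 0.001 0 0 0.12 1;0 0 0.001 0 0 0.1 1")

```text
time_s: 17.08
tool_pos: [0.5724, -0.1124, 0.1167]
tool_rot: [179.9, -0.1, 75.5]
force: [-3.7, 1.7, 12.0]
grip_width: 0.0097
```

```bash
python3 go.py .5714 -.111 .117 76
```

```text
t 17.08 pos [ 0.5724 -0.1124  0.1167] rot [ 1.7995e+02 -6.0000e-02  7.5530e+01] F [-3.75  1.73 12.04] M [0.254 1.175 0.138] w 0.0097 q [-28.7  18.9  44.3 102.4 -14.6  64.5   5.9]
shift [ 0.0011 -0.0013 -0.0003] turn [ 0.0019 -0.0021 -0.0163] rows>= 0.042678103811203405 0.06627720355799428
```

Call:
servo_tool(moves="0.0005 -0.0008 0.001 0 0 0.06 1;0 0 0.001 0 0 0.06 1;0 0 0.001 0 0 0.06 1")

```text
time_s: 17.33
tool_pos: [0.5723, -0.1123, 0.1167]
tool_rot: [179.9, -0.1, 70.0]
force: [-3.7, 0.5, 9.8]
grip_width: 0.0098
```

```bash
python3 go.py .5714 -.111 .117 76
```

```text
t 17.33 pos [ 0.5723 -0.1123  0.1167] rot [ 1.799e+02 -7.000e-02  7.004e+01] F [-3.75  0.46  9.77] M [0.149 1.048 0.499] w 0.0098 q [-29.5  19.   45.3 102.5 -15.   64.5   0.8]
shift [ 0.0009 -0.0013 -0.0003] turn [ 0.0037 -0.0021 -0.208 ] rows>= 0.03885387117579302 0.8325522489564906
```

Call:
servo_tool(moves="0 0 0.0008 0 0 0.01 1;0 0 0.0008 0 0 0.01 1;0 0 0.0008 0 0 0.01 1;0 0 0.0008 0 0 0.01 1")

```text
time_s: 17.67
tool_pos: [0.5723, -0.1123, 0.1167]
tool_rot: [179.9, -0.0, 69.0]
force: [-3.2, 0.7, 8.6]
grip_width: 0.0094
```

```bash
python3 go.py;python3 - <<'E'
from cell import env
from h import *
for n in("side","top"):
    c=env.read_camera(n);np.savez(n+"6.npz",**c)
    p=proj(c,[.5714,-.1105,.1]); print(n,p)
    u,v=map(int,p); crop(c,u-40,v-35,u+40,v+35,9,n+"6.png")
E
python3 go.py
```

```text
t 17.67 pos [ 0.5723 -0.1123  0.1167] rot [ 1.7995e+02 -2.0000e-02  6.8950e+01] F [-3.25  0.7   8.59] M [0.083 0.952 0.561] w 0.0094 q [-29.7  19.1  45.5 102.4 -15.   64.6  -0.3]
side (np.float64(312.33559190779147), np.float64(173.01354546971046))
top (np.float64(353.3394344439927), np.float64(187.72424389103438))
t 17.77 pos [ 0.5723 -0.1122  0.1167] rot [ 1.7995e+02 -2.0000e-02  6.8970e+01] F [-3.82 -0.21  8.18] M [0.07  0.972 0.501] w 0.0094 q [-29.7  19.1  45.5 102.4 -15.   64.6  -0.3]
```

View pics/side6.png

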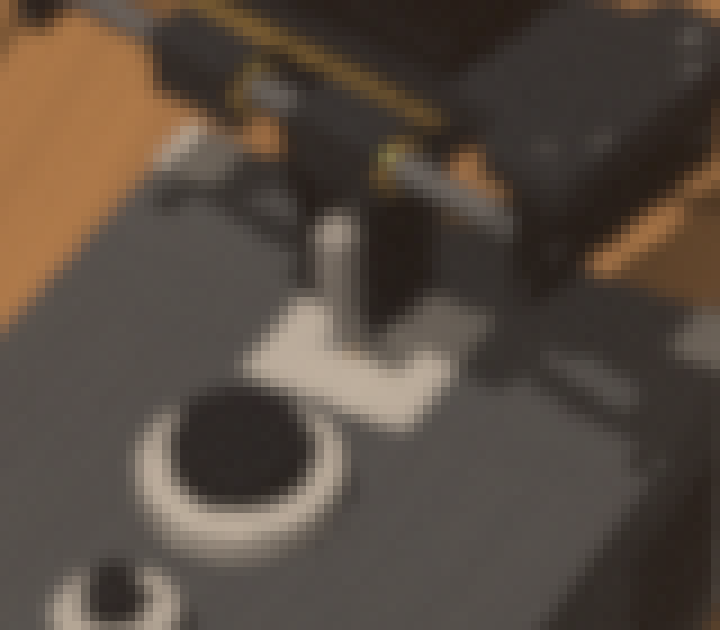

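View pics/top6.png

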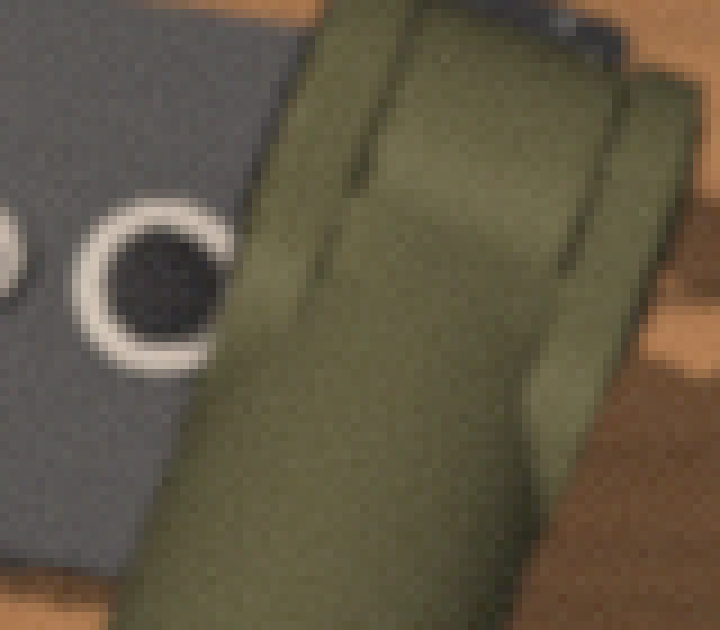

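```bash
python3 - <<'E'
from m import *
a=load("top0");b=load("top6")
for n,bx in(("meter",(428,198,492,240)),("spool",(203,128,246,170)),("lamp",(256,240,292,272))):
    x0,y0,x1,y1=bx;A,B=[cv2.cvtColor(q["img"][y0:y1,x0:x1],cv2.COLOR_RGB2GRAY).astype(np.float32) for q in(a,b)]
    print(n,cv2.phaseCorrelate(A,B),abs(A-B).mean())
c=load("side6");q=np.radians(-9.93)
for th in(0,92):
    r=q-np.radians(th)
    for sgn in(1,-1): 
        p=proj(c,[.5714+sgn*.017*np.cos(r),-.1105+sgn*.017*np.sin(r),.138]);print(th,sgn,[(p[0]-271.5)*9,(p[1]-137.5)*9])
E
```

```text
meter ((0.1218389877077719, 0.47586762992991893), 0.8804192900657654) 11.592262
spool ((0.5609462033462478, 0.48294052493678663), 1.0118853308536389) 6.398671
lamp ((0.2123314972638326, -0.09021143671440868), 0.9111694710122215) 5.6614585
0 1 [np.float64(307.36136263860146), np.float64(190.39286787174558)]
0 -1 [np.float64(420.89222573884336), np.float64(230.91171048379914)]
92 1 [np.float64(398.2191940060223), np.float64(174.03843541052157)]
92 -1 [np.float64(328.76675703659384), np.float64(247.72180318944362)]
```

```bash
python3 -c "
from cell import env
print(env.sign_off())"; python3 go.py
```

```text
the job is handed in; nothing more can be done
None
the job is handed in; nothing more can be done
```

I handed the job in at about 17.8 s. The buttons were pressed in order, and the key is home, turned to the stop and still held.

**Buttons:** I pressed small, then medium, then large. Each went to its stop at about 5.7 mm with 14–20 N, and was released with the gripper clear before the next.

**Key:** I took the steel key from the wooden block and pushed it in with a yaw wiggle. It reached the floor about 24 mm down. After the first push I eased off and it came up about 2 mm, so I pushed it home again before turning.

**Turn:** I turned it clockwise about 101° at the wrist. The slot and key play account for about 92° of that. The rest is presumably the key or arm giving slightly against the stop.

**Last checks:**
- The turning moment held at about 0.5 N m, far above the spring's 0.075 N m, so it is against the stop.
- The downward push was about 8 N with the height unchanged, and the grip was 9.4 mm wide.
- The side view shows the end of the bow about 2 px from where a home, turned key should be.
- The meter, spool and lamp shifted by at most about half a pixel in the top view (about 1.5 mm). The arm never came near them, so I put this down to shadow or matching error.
- The key switch and foot were hidden from the top camera by the arm, so the seating was judged from height, force and the side view only.

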